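# Fit the hubbed sprocket onto the shaft in the vise

### The job

Lift the toothed sprocket up and off its hook on the little rack and lay it flat on the bench, hub up, so that you can let go and take it again by the hub. Then slide it, hub up, over the upright shaft in the vise, without hammering or dropping it on, until it sits square and fully home on the shaft's shoulder, and let go. Leave the red flange hanging on its hook, and the hammer and the square tube where they lie.

Things in the scene. Friction and masses are not known exactly. Their poses are not given: they have to be found in the camera images.
- sprocket: grey steel chain sprocket, 0.64 to 0.86 kg: toothed plate 100 mm across the tooth tips, 9 mm thick, plain round hub 52 mm in diameter standing 25 mm off one side (34 mm overall), 32 mm bore straight through, no keyway. Origin: centre of the plate's flat face (side without hub); z: bore axis, from flat face to hub. Centre of mass about 10 mm from the flat face: stood on edge it tips towards the hub
- hub_end (a point): centre of the sprocket's hub end face, 34 mm along its z axis from its origin. At the start the sprocket hangs by its bore on one of the two hooks (either one), bore level, flat face outwards, hub towards the cross bar with 15 mm of air between hub end and bar, top of the rim 258 mm above the bench, bore centre 208 mm
- rack: fixed welded hanging rack on the bench: two feet 160 mm deep, two uprights 280 mm apart (239 mm high), one flat yellow-green cross bar 310 mm long, 40 mm high, 6 mm thick, top edge at 235 mm. Origin on the bench under the middle of the bar; y along the bar; two hooks stick out of it along -x, at y = +75 and -75 mm. The bench between rack and vise is bare
- hook_a (a point): top of the upturned tip (236 mm above the bench) of the hook at y = +75 mm in the rack's frame. Each hook is an 8 mm rod, its axis level at 220 mm, 80 mm long from the bar to the tip, which turns up 16 mm above the rod axis. A hanging 32 mm bore must be lifted about 18 mm (12 to 24) to be drawn off along -x over the tip
- hook_b (a point): top of the upturned tip of the hook at y = -75 mm in the rack's frame
- flange: rust-red plain weld flange, 95 mm in diameter, 14 mm thick, 32 mm bore, four bolt holes, no teeth and no hub, 0.6 kg; it hangs loose on the rack's other hook, 150 mm from the sprocket, and stays there. Origin at the centre of its outer face, z axis along the bore towards the bar
- vise: fixed brown bench vise with 100 mm jaws on a wooden plank 300 x 170 x 30 mm; jaw tops 155 mm above the bench. Origin on the bench below the middle of the clamped shaft; the jaws are 100 mm wide along y; the screw with its cross handle reaches 200 mm along -x, the fixed body 110 mm along +x, all of it below the jaw tops
- shaft: fixed steel shaft clamped upright in the vise jaws: lower part 40 mm in diameter and 60 mm long, then a flat shoulder, then a plain round spigot 30 mm in diameter and 50 mm long whose top edge has a 3 mm chamfer. Origin at the centre of its underside, z up; it stands at a height that differs from time to time
- shaft_seat (a point): centre of the shoulder (a level ring 30 to 40 mm in diameter) on which the sprocket's flat face must sit, 15 to 30 mm above the jaw tops
- shaft_top (a point): centre of the spigot's top end, 50 mm above the shoulder
- hammer: hammer 280 mm long lying loose on the bench's far side; origin under its middle, handle along its -x axis
- offcut: piece of dark square steel tube, 140 mm long and 40 x 40 mm, lying loose on the bench; origin at the centre of its underside, x along the tube
There are look-alikes about, which are no part of the job. What is meant by the sprocket is not orange, pink or turquoise, and is the smaller of those in its own colour.

How it is judged (in metres and radians):
On the way:
1. the sprocket lies flat on the bench, hub up, and has been let go (height (world z) of sprocket below 0.006 m and angle between sprocket's own z axis and vertical below 0.08 rad and linear speed of sprocket below 0.02 m/s and contact force between the fingers and sprocket below 0.1 N), for 0.2 s.
At the end, for the whole second after the job is handed in: The sprocket is on the shaft, hub up, its flat face on the shoulder within 3 mm, centred within 4 mm, level within 0.06 rad, at rest and let go; flange, hammer and square tube are within 30 mm of where they were (horizontal distance between sprocket and shaft_seat below 0.004 m and z of sprocket in the frame of shaft_seat between -0.003 and 0.003 m and angle between sprocket's own z axis and vertical below 0.06 rad and linear speed of sprocket below 0.02 m/s and contact force between the fingers and sprocket below 0.1 N and distance of each of flange, hammer, offcut from where it was at the start of the episode below 0.03 m); the robot touches nothing.
It fails at once if the sprocket is hammered or forced onto the shaft (over 80 N between them) (contact force between sprocket and shaft above 80 N).
It fails at once if the sprocket is let drop down the shaft (faster than 0.4 m/s while on the spigot) (horizontal distance between sprocket and shaft_seat below 0.006 m and z of sprocket in the frame of shaft_seat between -0.01 and 0.05 m and linear speed of sprocket above 0.4 m/s).
It fails at once if the flange, hammer or square tube is moved by more than 30 mm (distance of any of flange, hammer, offcut from where it was at the start of the episode above 0.03 m).
It also fails if it takes over 72 s, if anything falls off the work surface, if the arm or the gripper's body presses on something with over 40 N, if the wrist force passes 120 N, or if a joint passes its speed limit or range.

### The arm

A 6-joint arm with a two-finger parallel gripper is mounted at the origin on the work surface. World frame = base frame: x ahead of the robot, y to its left, z up, the work surface at z = 0. Lengths are in mm, angles in rad, forces in N, time in s.
With the tool pointing down it reaches from about 400 to 925 mm from the base axis. Payload 12.5 kg.
Tool frame: the origin (TCP) lies between the finger pads; the fingertips stand 14 mm ahead of it and the grasp point (between the pads) lies 5 mm behind it; x points along the fingers, y is the direction in which the jaws open and shut, and the axes are right-handed (so a half turn about x gives the same grasp; the last joint's range is limited). The gripper opens to 95 mm and grips with 3 to 60 N. Pads are 20 mm wide; open, the fingers measure 119 mm over their backs; the gripper's body (75 mm by 180 mm) begins 59 mm behind the grasp point.
Start: joints at [-1.415, 0.491, 1.559, -0, 1.092, -0.106], TCP at [161.785, -603.714, 228.661] pointing down, gripper open.
Joint ranges: [-3.1, 3.1], [-0.84, 2.19], [0.05, 2.79], [-1.13, 4.28], [0.06, 2.93], [-2.69, 2.69]. Speed limits (rad/s): [2.22, 2.22, 2.79, 3.14, 3.14, 3.14].

### API

Orientations are given as [roll, pitch, yaw] about the fixed x, y, z axes, in that order (R = Rz(yaw) Ry(pitch) Rx(roll)).
In Python, from cell import env, cams gives the robot as it stands.
- The arm moves only by the tool carry_out, never from a script. Its arguments are lists of equal length, an entry for each row: "grip": the closure, from -1 (fully open) to 1 (shut); "linear": the shift along the tool's x, y, z scaled (see below), a list of three; "turn": the turn about the tool's x scaled (see below). In form: {"grip": [grip, ...], "linear": [[tx, ty, tz], ...], "turn": [turn, ...]}. A call has 1 to 5 rows; each row shifts and turns the commanded pose from where the row before left it, along the tool's axes as they then stand; what a row does not reach is not made up. The controller multiplies each number of a shift by 0.5 m and each number of a turn by 180 degrees. A row lasts 1/10 s, in which the tool goes at most 50 mm and 8.59 degrees, less where a joint would pass 70% of its speed; a pose out of reach is approached as far as the arm can. A call with a number of a shift or a turn outside -1 to 1 is refused whole. A call with a gripper value outside its range is refused whole. The fingers move at their own pace and stop on an object; the grip force is fixed at half the most. Time passes only in rows, so rows that do not move let the fingers close. It gives the time, the measured TCP pose, the force and the opening at its end, in the units of the state.
- env.state(): the state, without advancing time (a new reading comes with each control period).
- cams.read_camera(name): name is "scene" or "side" or "wrist"; returns the picture (480x640x3 uint8, blue, green, red); there is no depth.
- cams.camera_info(name): a dict with "fx", "fy", "cx", "cy" (pixels), "view" (4x4, takes a point from world to camera coordinates). Camera axes: x right, y down, z forward; pixel columns grow to the right and rows downward; lengths in mm; the calibration is good to about 2 mm. A picture is of the moment at which its call begins: read the wrist's pose just before it. camera_info takes no time and is no camera call; for the wrist camera it gives the pose at the moment of the call.
- env.job_done(): hands the job in, once; it reports no verdict.
The state is a dict: "t": time; "joints": joint angles; "qvel": joint speeds; "tau": joint torques, N m; "eef_pos": TCP position; "tcp_rot": TCP orientation; "ft_force": force on the tool from outside, world axes, zero at the start; "moment": the same for the moment, N m; "opening": opening from 0.0 (shut) to 1.0 (fully open).
Only numpy, scipy, OpenCV 4.12 (cv2) and the standard library are available. Lean on these libraries where they do the work, as an engineer would, in place of code of your own. Each camera call takes 0.05 s, during which the arm holds its last target. There are 200 camera calls.

## Working session

There is one attempt and no reset: what is moved stays moved. The work goes in short steps, Python scripts to look and compute and a tool call to move; the robot and the scene stay as the last step left them, time stands still between calls to the robot, and variables do not carry over. Pictures are saved under pics/ and viewed, about 8 in all and at most 12, crops included, and the job is handed in when it is done.

Besides the shell and the picture viewer there is one more tool, called after "Call:" in YAML: its name, and indented under it one key for each argument. carry_out: Moves the arm, as the interface text tells. Shifts and turns lie within -1 to 1; 1 stands for 0.5 m of shift or 180 degrees of turn. Its arguments: {"type":"object","properties":{"grip":{"type":"array"},"linear":{"type":"array"},"turn":{"type":"array"}},"required":["grip","linear","turn"]}

```bash
mkdir -p pics; ls; python3 - <<'E'
from cell import env,cams
import cv2,numpy as np
s=env.state(); print({k:np.round(v,3).tolist() if not np.isscalar(v) else v for k,v in s.items()})
for n in ["scene","side"]:
    cv2.imwrite(f"pics/{n}0.png",cams.read_camera(n)); i=cams.camera_info(n); print(n,i["fx"],i["cx"],i["cy"],np.round(i["view"],3).tolist())
E
```

```text
pics
{'t': 0.0, 'joints': [-1.415, 0.492, 1.559, -0.0, 1.092, -0.106], 'qvel': [0.0, 0.0, -0.002, 0.001, 0.0, -0.002], 'tau': [0.002, -61.264, -25.818, 0.069, 0.048, -0.0], 'eef_pos': [161.735, -603.459, 228.049], 'tcp_rot': [-1.667, 1.57, 1.737], 'ft_force': [-0.554, 0.138, -0.011], 'moment': [0.049, -0.012, 0.013], 'opening': 1.000915549297442}
scene 602.1051594442788 320.23669154414335 232.14964774823835 [[-0.647, 0.763, 0.011, 397.632], [0.417, 0.365, -0.832, -49.333], [-0.639, -0.534, -0.554, 1571.222], [0.0, 0.0, 0.0, 1.0]]
side 449.6218080293502 319.8606379529251 246.85105258723752 [[-0.998, -0.061, -0.008, 502.97], [-0.025, 0.523, -0.852, 191.094], [0.056, -0.85, -0.524, 1094.437], [0.0, 0.0, 0.0, 1.0]]
```

View pics/scene0.png

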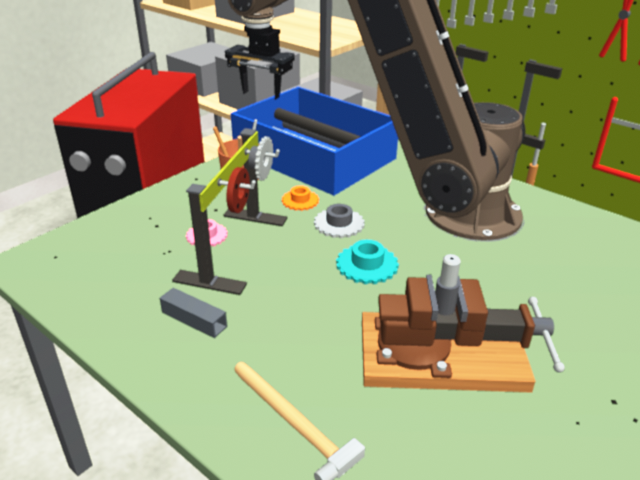

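View pics/side0.png

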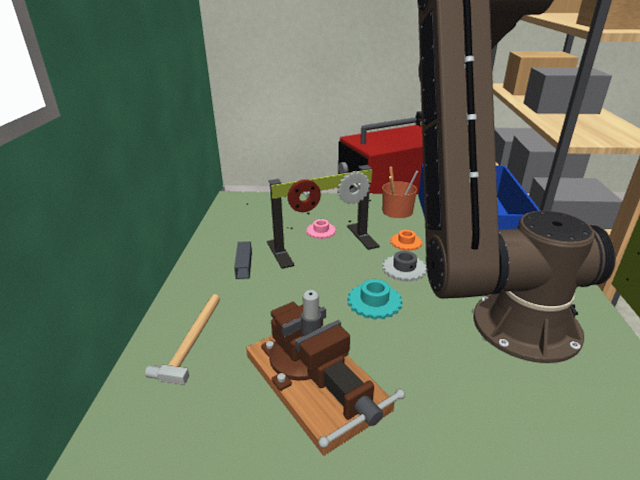

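```bash
cat > h.py <<'E'
import numpy as np,cv2
from cell import env,cams
def ray(n,u,v,info=None):
    i=info or cams.camera_info(n); V=np.array(i["view"]); R=V[:3,:3]; c=-R.T@V[:3,3]
    d=R.T@np.array([(u-i["cx"])/i["fx"],(v-i["cy"])/i["fy"],1.]); return c,d/np.linalg.norm(d)
def plane(n,u,v,z,info=None):
    c,d=ray(n,u,v,info); return c+d*(z-c[2])/d[2]
def tri(*rs):
    A=0;b=0
    for c,d in rs:
        P=np.eye(3)-np.outer(d,d); A=A+P; b=b+P@c
    x=np.linalg.solve(A,b); return x,[float(np.linalg.norm((np.eye(3)-np.outer(d,d))@(x-c))) for c,d in rs]
def proj(n,p,info=None):
    i=info or cams.camera_info(n); V=np.array(i["view"]); q=V[:3,:3]@np.array(p,float)+V[:3,3]
    return np.array([i["fx"]*q[0]/q[2]+i["cx"],i["fy"]*q[1]/q[2]+i["cy"]])
E
python3 - <<'E'
from h import *
s=cv2.imread("pics/scene0.png");d=cv2.imread("pics/side0.png")
T=lambda im,x,y:cv2.resize(im[y:y+75,x:x+100],None,fx=4,fy=4,interpolation=cv2.INTER_CUBIC)
cv2.imwrite("pics/comp.png",np.vstack([np.hstack([T(s,212,120),T(d,302,150)]),np.hstack([T(s,400,240),T(d,261,275)])]))
for n,im,(x0,y0,x1,y1) in(("scene",s,(180,115,300,220)),("side",d,(250,150,400,210))):
    hsv=cv2.cvtColor(im,cv2.COLOR_BGR2HSV); m=cv2.inRange(hsv,(24,150,80),(36,255,255)); k=np.zeros_like(m);k[y0:y1,x0:x1]=m[y0:y1,x0:x1]
    ys,xs=np.nonzero(k); print(n,len(xs))
    for x in np.unique(xs)[::6].tolist()+[xs.max()]: c=ys[xs==x]; print(x,c.min(),c.max(),len(c),end=' | ')
    print()
E
```

```text
scene 952
199 195 200 6 | 205 188 209 22 | 211 181 200 20 | 217 174 193 15 | 223 166 186 16 | 229 159 175 17 | 235 154 167 14 | 241 146 165 20 | 247 139 159 14 | 253 135 144 10 | 257 138 144 7 | 
side 581
271 185 188 4 | 277 185 197 13 | 283 184 195 12 | 289 183 188 6 | 295 182 182 1 | 317 179 184 6 | 323 178 189 12 | 329 177 188 12 | 335 176 187 12 | 341 175 178 4 | 347 173 173 1 | 365 171 174 4 | 371 169 174 6 | 371 169 174 6 |
```

View pics/comp.png

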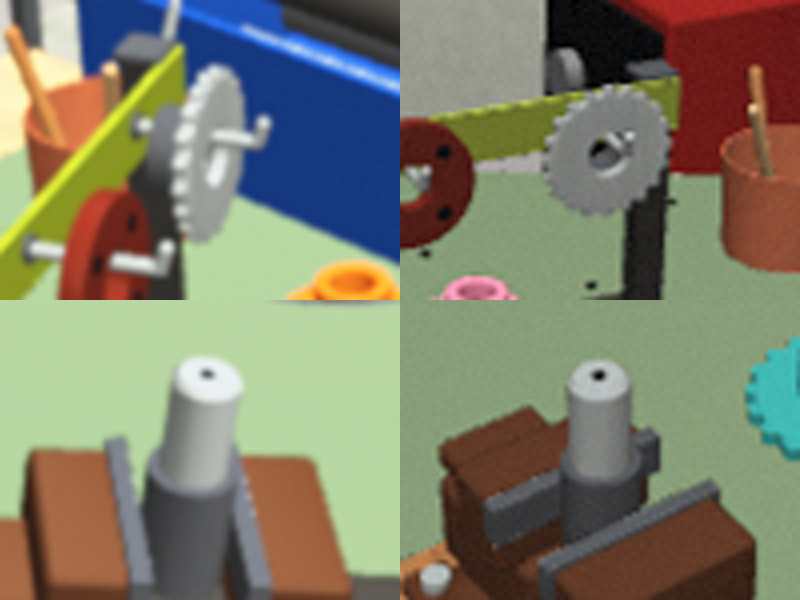

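```bash
python3 - <<'E'
from h import *
o=-0.4
def T(name,a,b): 
    x,e=tri(ray("scene",*a),ray("side",*b)); print(name,np.round(x,1),np.round(e,1)); return x
P=T("face",(266,158),(353.1,187.1))
S=T("shafttop",(451.6,258.1),(310.1,293.5))
a=T("tipS",(277.4,148.9),(358.4,182.6)); b=T("tipF",(252.8,180.2),(306.6,191.9))
A=T("barL",(199,196),(271,185)); B=T("barR",(257,131.5),(371.5,168.4))
for n,p,q in(("scene",(199,196),(257,131.5)),("side",(271,185),(371.5,168.4))):
    u,v=plane(n,*p,235),plane(n,*q,235); print(n,u.round(1),v.round(1),np.linalg.norm(u-v),np.degrees(np.arctan2(*(v-u)[1::-1])))
w=b-a; print("tips",np.linalg.norm(w),np.degrees(np.arctan2(w[1],w[0])))
E
```

```text
face [ 427.2 -321.9  213.5] [0.2 0.2]
shafttop [508.1 196.8 228.6] [0.2 0.2]
tipS [ 413.2 -298.9  237.9] [0.2 0.2]
tipF [ 551.5 -234.8  237.7] [1.5 1.5]
barL [ 655.3 -278.9  232.9] [1.7 1.7]
barR [ 373.7 -403.3  237. ] [1.5 1.5]
scene [ 659.5 -273.2  235. ] [ 373.  -403.8  235. ] 314.8928706819463 -155.49059726593185
side [ 654.7 -278.3  235. ] [ 372.8 -412.4  235. ] 312.08954301521635 -154.55621497276562
tips 152.44321437956557 24.85993352854378
```

```bash
cat >> h.py <<'E'
from scipy.spatial.transform import Rotation as Ro
def tool():
    s=env.state(); return np.array(s["eef_pos"]),Ro.from_euler("xyz",s["tcp_rot"]).as_matrix(),s
def plan(target,ydir_deg=None):
    p,R,s=tool(); d=R.T@(np.array(target)-p); print("tcp",p.round(1),"tooly deg",round(np.degrees(np.arctan2(R[1,1],R[0,1])),2),"down",R[:,0].round(3))
    print("shift mm",d.round(1),"scaled",(d/500).round(4))
    if ydir_deg is not None:
        a=np.degrees(np.arctan2(R[1,1],R[0,1])); t=(ydir_deg-a+90)%180-90; print("turn scaled (about tool x)",round(-t/180,4),"deg world yaw",round(t,2))
E
python3 - <<'E'
from h import *
n=np.array([-np.sin(np.radians(24.9)),np.cos(np.radians(24.9)),0])
f=np.array([426.5,-324.5,208]); g=f-25*n; print(g)
plan([g[0],g[1],340],24.9); p,R,s=tool(); print(R.round(2))
i=cams.camera_info("wrist"); V=np.array(i["view"]); c=-V[:3,:3].T@V[:3,3]; print(R.T@(c-p),R.T@V[2,:3],R.T@V[0,:3],i["fx"])
E
```

```text
[ 437.02589533 -347.17610036  208.        ]
tcp [ 161.7 -603.5  228.1] tooly deg -75.0 down [-0.     0.001 -1.   ]
shift mm [-111.7 -176.5 -332.3] scaled [-0.2234 -0.3529 -0.6645]
turn scaled (about tool x) 0.445 deg world yaw -80.1
[[-0.    0.26 -0.97]
 [ 0.   -0.97 -0.26]
 [-1.   -0.   -0.  ]]
[-155.49127611   -0.82754017  -70.72243316] [ 9.67015890e-01 -8.52600781e-04  2.54714627e-01] [ 9.55834697e-04  9.99999504e-01 -2.81518901e-04] 413.21729352812747
```

Call:
carry_out:
  grip: [-1, -1, -1, -1, -1]
  linear:
    - [-0.045, 0, 0]
    - [-0.045, 0, 0]
    - [-0.045, 0, 0]
    - [-0.045, 0, 0]
    - [-0.045, 0, 0]
  turn: [-0.046, -0.046, -0.046, -0.046, -0.046]

```text
t: 0.6
eef_pos: [161.7, -603.5, 341.8]
tcp_rot: [-2.428, 1.57, 1.704]
ft_force: [0.0, 0.7, 0.3]
opening: 1.006
```

Call:
carry_out:
  grip: [-1, -1, -1, -1, -1]
  linear:
    - [0, 0, 0]
    - [0, 0, 0]
    - [0, 0, 0]
    - [0, 0, 0]
    - [0, 0, 0]
  turn: [-0.046, -0.046, -0.046, -0.046, -0.046]

```text
t: 1.1
eef_pos: [161.8, -603.6, 340.8]
tcp_rot: [3.128, 1.57, 1.699]
ft_force: [-0.1, -0.2, 0.1]
opening: 0.998
```

Call:
carry_out:
  grip: [-1, -1]
  linear:
    - [0, 0, 0]
    - [0, 0, 0]
  turn: [-0.046, -0.046]

```text
t: 1.3
eef_pos: [161.7, -603.6, 340.8]
tcp_rot: [2.863, 1.57, 1.723]
ft_force: [-0.5, 0.3, 0.6]
opening: 0.997
```

```bash
python3 -c "
from h import *
plan([437,-347.2,340],24.9)"
```

```text
tcp [ 161.7 -603.6  340.8] tooly deg 24.7 down [-0.     0.001 -1.   ]
shift mm [   0.9  357.2 -117.9] scaled [ 0.0018  0.7144 -0.2359]
turn scaled (about tool x) -0.0011 deg world yaw 0.2
```

Call:
carry_out:
  grip: [-1, -1, -1, -1]
  linear:
    - [0, 0.0893, -0.0295]
    - [0, 0.0893, -0.0295]
    - [0, 0.0893, -0.0295]
    - [0, 0.0893, -0.0295]
  turn: [-0.001, 0, 0, 0]

```text
t: 1.7
eef_pos: [300.8, -474.5, 340.9]
tcp_rot: [3.11, 1.57, 1.967]
ft_force: [-0.3, -1.6, 0.4]
opening: 1.002
```

Call:
carry_out:
  grip: [-1, -1, -1, -1, -1]
  linear:
    - [0, 0.0893, -0.0295]
    - [0, 0.0893, -0.0295]
    - [0, 0.0893, -0.0295]
    - [0, 0.0893, -0.0295]
    - [0, 0, 0]
  turn: [0, 0, 0, 0, 0]

```text
t: 2.2
eef_pos: [440.7, -344.6, 340.9]
tcp_rot: [2.321, 1.57, 1.183]
ft_force: [-0.3, -0.7, -0.4]
opening: 0.997
```

```bash
python3 -c "
from h import *
plan([437,-347.2,340],24.9)
cv2.imwrite('pics/w1.png',cams.read_camera('wrist'))
i=cams.camera_info('wrist');np.save('w1.npy',i,allow_pickle=True)"
```

```text
tcp [ 440.7 -344.6  340.9] tooly deg 24.81 down [ 0.     0.001 -1.   ]
shift mm [ 0.9 -4.5  0.8] scaled [ 0.0019 -0.009   0.0016]
turn scaled (about tool x) -0.0005 deg world yaw 0.09
```

View pics/w1.png

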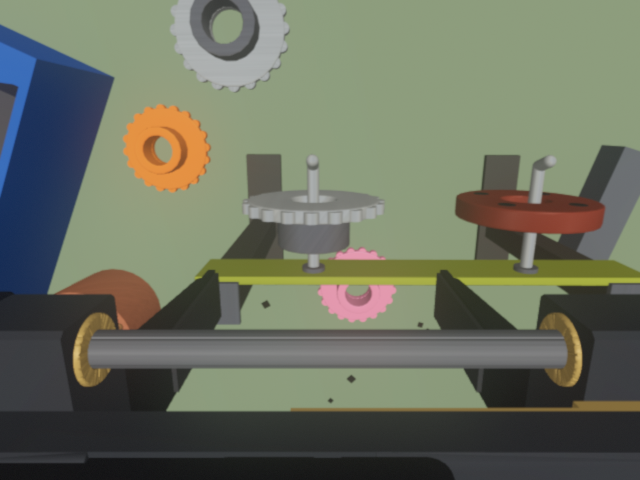

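```bash
python3 - <<'E'
from h import *
i=np.load('w1.npy',allow_pickle=True).item(); p,R,s=tool(); 
for n,u,v,z in(("bar front top",313,275,235),("tip top",312.5,161,237),("rim front",313.5,211,257),("rim back",313.5,222,257),("rim L",244,203,208),("rim R",383,203,208),("hubL",275,240,208),("hubR",350,240,208)):
    q=plane("wrist",u,v,z,i); print(n,q.round(1),(R.T@(q-p)).round(1))
im=cv2.imread("pics/w1.png"); g=cv2.cvtColor(im,cv2.COLOR_BGR2HSV)
print([ (r,*g[r,300].tolist()) for r in list(range(186,228,2))+list(range(256,290,2))])
hsv=cv2.inRange(g,(24,150,60),(36,255,255)); 
for c in (220,400,440): r=np.nonzero(hsv[:,c])[0]; print(c,r.min(),r.max())
E
```

```text
bar front top [ 439.9 -371.3  235. ] [105.8 -10.   23.1]
tip top [ 408.6 -302.5  237. ] [103.9  -9.6 -52.5]
rim front [ 421.  -327.1  257. ] [ 83.9  -8.6 -24.9]
rim back [ 423.8 -333.2  257. ] [ 83.8  -8.6 -18.3]
rim L [ 376.7 -352.   208. ] [132.9 -59.3 -21. ]
rim R [ 465.8 -310.8  208. ] [132.8  38.9 -21. ]
hubL [ 407.1 -367.7  208. ] [132.8 -38.2   6.1]
hubR [ 456.4 -345.   208. ] [132.8  16.    6.1]
[(186, 45, 49, 156), (188, 44, 49, 155), (190, 43, 27, 131), (192, 36, 11, 121), (194, 40, 12, 124), (196, 36, 8, 154), (198, 36, 8, 165), (200, 38, 6, 163), (202, 42, 9, 138), (204, 36, 11, 121), (206, 36, 10, 122), (208, 36, 10, 124), (210, 50, 5, 143), (212, 90, 6, 172), (214, 90, 6, 174), (216, 90, 4, 174), (218, 80, 4, 174), (220, 80, 4, 172), (222, 60, 3, 167), (224, 45, 4, 127), (226, 105, 5, 109), (256, 43, 51, 155), (258, 41, 58, 149), (260, 32, 132, 118), (262, 32, 136, 116), (264, 31, 136, 116), (266, 32, 135, 117), (268, 32, 138, 116), (270, 32, 137, 117), (272, 31, 137, 117), (274, 31, 137, 117), (276, 32, 145, 137), (278, 32, 148, 174), (280, 32, 149, 174), (282, 32, 148, 171), (284, 33, 112, 159), (286, 42, 51, 155), (288, 42, 52, 156)]
220 276 280Traceback (most recent call last):
  File "<stdin>", line 8, in <module>
    return umr_minimum(a, axis, None, out, keepdims, initial, where)
ValueError: zero-size array to reduction operation minimum which has no identity
```

Call:
carry_out:
  grip: [-1, -1, -1]
  linear:
    - [0, -0.0194, 0]
    - [0.08, 0, 0]
    - [0.08, 0, 0]
  turn: [0, 0, 0]

```text
t: 2.55
eef_pos: [427.5, -353.7, 260.9]
tcp_rot: [0.209, 1.568, -0.936]
ft_force: [-0.3, -0.1, -0.1]
opening: 0.999
```

Call:
carry_out:
  grip: [-1, -1, -1]
  linear:
    - [0.05, 0, 0]
    - [0.05, 0, 0]
    - [0, 0, 0]
  turn: [0, 0, 0]

```text
t: 2.85
eef_pos: [426.6, -352.6, 208.5]
tcp_rot: [-2.756, 1.565, 2.382]
ft_force: [0.4, 0.2, 0.6]
opening: 0.998
```

```bash
python3 -c "
from h import *
plan([440.7,-344.6,208],24.9)
cv2.imwrite('pics/w2.png',cams.read_camera('wrist'))"
```

```text
tcp [ 426.6 -352.6  208.5] tooly deg 24.41 down [-0.004  0.004 -1.   ]
shift mm [ 0.4 16.2 -1.5] scaled [ 0.0009  0.0323 -0.003 ]
turn scaled (about tool x) -0.0027 deg world yaw 0.49
```

View pics/w2.png

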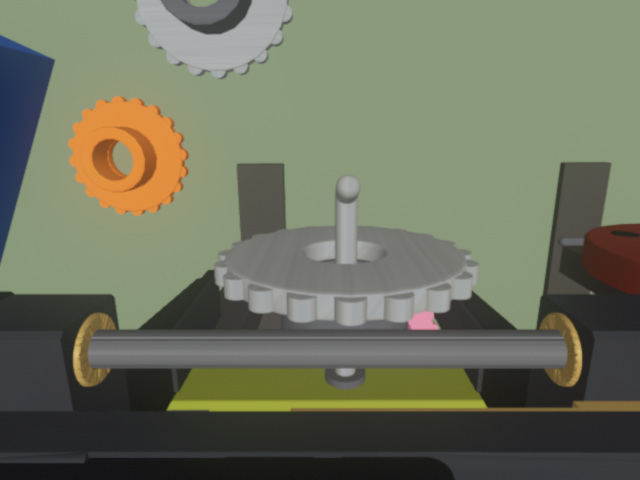

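```bash
python3 - <<'E'
from h import *
i=cams.camera_info("wrist"); p,R,s=tool(); print(p.round(1), s["joints"])
for n,u,v,z in(("tip",347.5,180,236),("rimfront",346,303,257),("rim L",216,262,208),("rim R",477,262,208),("barfront",346,386,235)):
    q=plane("wrist",u,v,z,i); print(n,q.round(1),(R.T@(q-p)).round(1))
E
```

```text
[ 427.4 -353.1  210.4] [-8.09490657e-01  4.11967253e-01  1.75394102e+00 -2.83808729e-04
  9.78235829e-01 -1.23557254e+00]
tip [ 409.4 -299.2  236. ] [-25.4   5.8 -56.5]
rimfront [ 421.9 -329.2  257. ] [-46.5   4.8 -24.1]
rim L [ 377.9 -353.4  208. ] [  2.5 -45.2 -20.2]
rim R [ 473.4 -310.   208. ] [  2.4  59.7 -20.3]
barfront [ 440.6 -366.9  235. ] [-24.6   6.3  18. ]
```

Call:
carry_out:
  grip: [-1, -1, -1]
  linear:
    - [0, 0.0114, -0.003]
    - [0, 0, 0]
    - [0, 0, 0]
  turn: [0, 0, 0]

```text
t: 3.2
eef_pos: [433.8, -348.6, 212.3]
tcp_rot: [0.315, 1.569, -0.827]
ft_force: [-0.5, 0.6, 0.7]
opening: 0.999
```

Call:
carry_out:
  grip: [1, 1, 1, 1, 1]
  linear:
    - [0, 0, 0]
    - [0, 0, 0]
    - [0, 0, 0]
    - [0, 0, 0]
    - [0, 0, 0]
  turn: [0, 0, 0, 0, 0]

```text
t: 3.7
eef_pos: [433.5, -348.4, 211.1]
tcp_rot: [-2.128, 1.571, 3.013]
ft_force: [-0.0, -0.3, -0.1]
opening: 0.636
```

```bash
python3 -c "
from h import *
plan([440.7,-344.6,208],24.9)
cv2.imwrite('pics/w3.png',cams.read_camera('wrist'))
print(env.state()['ft_force'],env.state()['opening'])"
```

```text
tcp [ 433.5 -348.4  211.1] tooly deg 24.54 down [-0.  0. -1.]
shift mm [ 3.1  8.1 -0.5] scaled [ 0.0062  0.0162 -0.001 ]
turn scaled (about tool x) -0.002 deg world yaw 0.36
[ 0.82775781 -0.52077811 -0.1112566 ] 0.5913004225414489
```

Call:
carry_out:
  grip: [1, 1, 1, 1, 1]
  linear:
    - [0, 0, 0]
    - [0, 0, 0]
    - [0, 0, 0]
    - [0, 0, 0]
    - [0, 0, 0]
  turn: [0, 0, 0, 0, 0]

```text
t: 4.25
eef_pos: [433.5, -348.4, 211.1]
tcp_rot: [-2.294, 1.571, 2.847]
ft_force: [-0.6, -0.1, -1.7]
opening: 0.549
```

Call:
carry_out:
  grip: [1, 1, 1, 1]
  linear:
    - [-0.018, 0, 0]
    - [-0.018, 0, 0]
    - [0, 0, 0]
    - [0, 0, 0]
  turn: [0, 0, 0, 0]

```text
t: 4.65
eef_pos: [433.5, -348.4, 229.3]
tcp_rot: [0.245, 1.57, -0.898]
ft_force: [-0.2, -0.3, -6.3]
opening: 0.546
```

```bash
python3 -c "
from h import *
plan([440.7,-344.6,208],24.9)
w=cams.read_camera('wrist');sc=cams.read_camera('scene');sd=cams.read_camera('side')
T=lambda im,x,y:cv2.resize(im[y:y+75,x:x+100],None,fx=4,fy=4,interpolation=cv2.INTER_CUBIC)
cv2.imwrite('pics/c3.png',np.vstack([np.hstack([T(sc,212,100),T(sd,302,135)]),np.hstack([cv2.resize(w,(400,300)),np.zeros((300,400,3),np.uint8)])]))
print(env.state()['ft_force'],env.state()['moment'],env.state()['opening'])"
```

```text
tcp [ 433.5 -348.4  229.3] tooly deg 24.54 down [ 0. -0. -1.]
shift mm [21.3  8.1 -0.5] scaled [ 0.0427  0.0162 -0.0009]
turn scaled (about tool x) -0.002 deg world yaw 0.36
[-0.26306059  0.11159859 -7.75818988] [-0.09403677 -0.16124782 -0.04380336] 0.5452002757925998
```

View pics/c3.png

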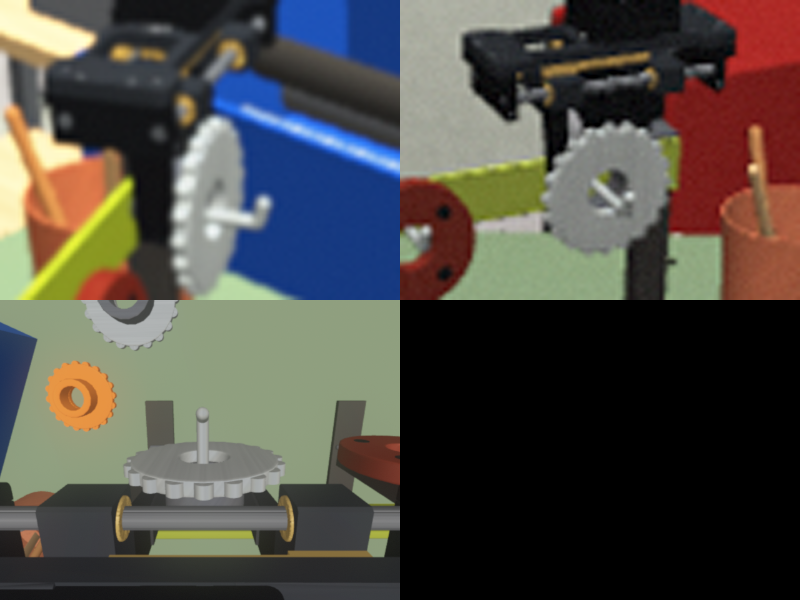

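Call:
carry_out:
  grip: [1, 1, 1]
  linear:
    - [0, 0, -0.03]
    - [0, 0, -0.03]
    - [0, 0, -0.03]
  turn: [0, 0, 0]

```text
t: 5.1
eef_pos: [414.5, -306.9, 228.8]
tcp_rot: [-2.685, 1.57, 2.455]
ft_force: [-0.3, 0.0, -6.7]
opening: 0.546
```

Call:
carry_out:
  grip: [1, 1, 1, 1]
  linear:
    - [0, 0, -0.04]
    - [0, 0, -0.04]
    - [0, 0, -0.04]
    - [0, 0, 0]
  turn: [0, 0, 0, 0]

```text
t: 5.5
eef_pos: [388.9, -251.0, 229.1]
tcp_rot: [-2.801, 1.569, 2.34]
ft_force: [0.1, -0.2, -6.8]
opening: 0.545
```

```bash
python3 -c "
from h import *
plan([440.7,-344.6,208],24.9)
w=cams.read_camera('wrist');sc=cams.read_camera('scene');sd=cams.read_camera('side')
cv2.imwrite('pics/s4.png',sc)
T=lambda im,x,y:cv2.resize(im[y:y+75,x:x+100],None,fx=4,fy=4,interpolation=cv2.INTER_CUBIC)
cv2.imwrite('pics/c4.png',np.vstack([np.hstack([T(sc,252,120),T(sd,322,155)]),np.hstack([cv2.resize(w,(400,300)),cv2.resize(sc,(400,300))])]))
print(env.state()['ft_force'],env.state()['moment'],env.state()['opening'])"
```

```text
tcp [ 388.9 -251.   229.1] tooly deg 24.59 down [-0.001  0.001 -1.   ]
shift mm [ 20.9   8.2 106.7] scaled [0.0419 0.0164 0.2134]
turn scaled (about tool x) -0.0017 deg world yaw 0.31
[ 0.91127836  0.07963826 -6.5067637 ] [-0.11512384 -0.16498305 -0.01946852] 0.5494438152244495
```

View pics/c4.png

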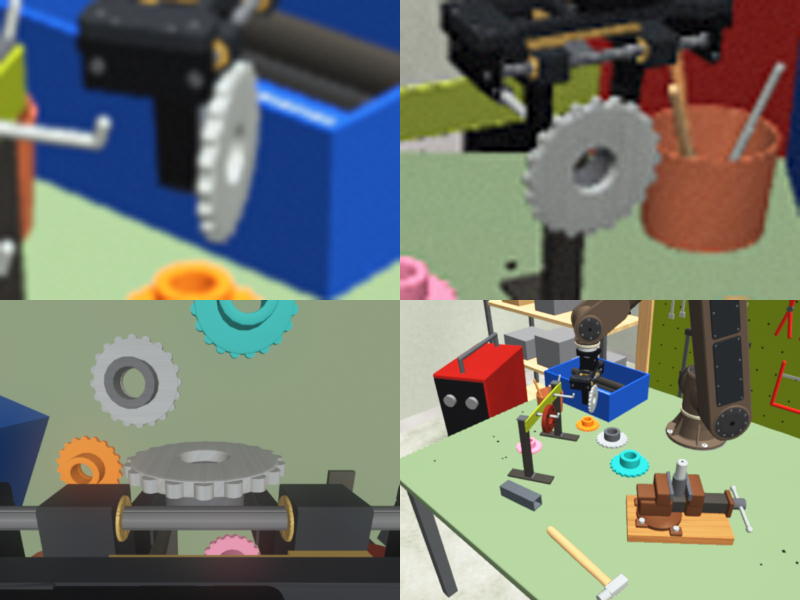

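Call:
carry_out:
  grip: [1, 1, 1, 1]
  linear:
    - [0.041, 0, 0]
    - [0.041, 0, 0]
    - [0, 0, 0.05]
    - [0, 0, 0.05]
  turn: [0, 0, 0, 0]

```text
t: 6.05
eef_pos: [411.2, -299.4, 187.5]
tcp_rot: [-2.646, 1.57, 2.494]
ft_force: [-0.3, -0.6, -7.0]
opening: 0.548
```

Call:
carry_out:
  grip: [1, 1, 1, 1, 1]
  linear:
    - [0, 0, 0.01]
    - [0, 0, 0.01]
    - [0, 0, 0.01]
    - [0, 0, 0.01]
    - [0, 0, 0.01]
  turn: [0, 0, 0, 0, 0]

```text
t: 6.55
eef_pos: [421.0, -320.9, 188.2]
tcp_rot: [-2.885, 1.57, 2.256]
ft_force: [-0.9, 1.6, -7.0]
opening: 0.546
```

Call:
carry_out:
  grip: [1, 1, 1]
  linear:
    - [0, 0, 0.01]
    - [0, 0, 0.01]
    - [0, 0, 0]
  turn: [0, 0, 0]

```text
t: 6.85
eef_pos: [425.5, -330.8, 188.0]
tcp_rot: [0.04, 1.57, -1.103]
ft_force: [0.3, 1.1, -8.4]
opening: 0.55
```

```bash
python3 -c "
from h import *
plan([440.7,-344.6,208],24.9)
w=cams.read_camera('wrist');sc=cams.read_camera('scene');sd=cams.read_camera('side')
cv2.imwrite('pics/s5.png',sc);cv2.imwrite('pics/d5.png',sd)
T=lambda im,x,y:cv2.resize(im[y:y+75,x:x+100],None,fx=4,fy=4,interpolation=cv2.INTER_CUBIC)
cv2.imwrite('pics/c5.png',np.vstack([np.hstack([T(sc,222,120),T(sd,312,155)]),np.hstack([cv2.resize(w,(400,300)),cv2.resize(sc,(400,300))])]))
print(env.state()['ft_force'],env.state()['moment'],env.state()['opening'])"
```

```text
tcp [ 425.5 -330.8  188. ] tooly deg 24.53 down [ 0.    -0.001 -1.   ]
shift mm [-20.    8.1  18.9] scaled [-0.04    0.0162  0.0377]
turn scaled (about tool x) -0.002 deg world yaw 0.37
[ 0.55167758  1.03752592 -7.3877145 ] [-4.56961032e-05 -1.61471131e-01 -1.69048148e-02] 0.5474740250075547
```

View pics/c5.png

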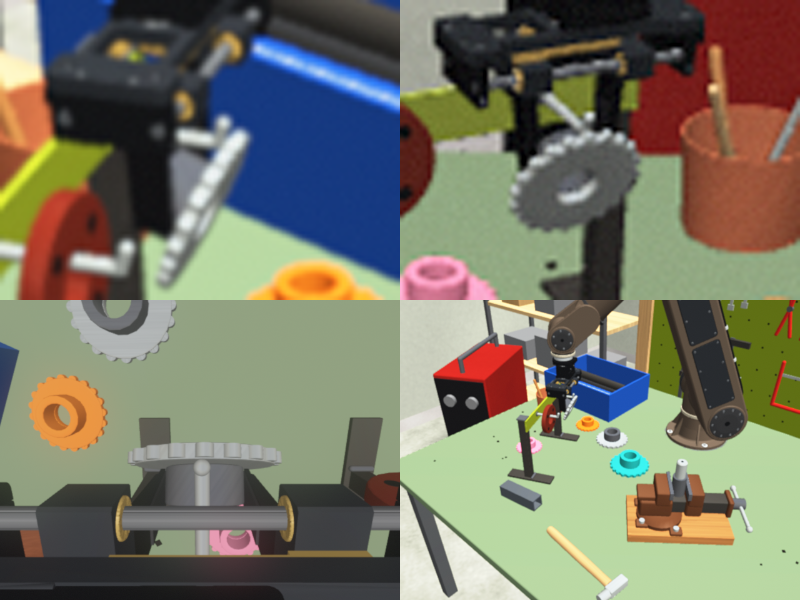

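```bash
python3 -c "
from h import *
for n,u,v in (('orange',300,200),('grey',339,223),('turq',367,265),('pink',207,236),('offcutNear',226,325),('offcutL',162,302),('plankL',363,385),('plankTopL',362,318),('hammerend',240,366)): print(n,plane('scene',u,v,5).round(0))
plan([520,-130,260],24.9)"
```

```text
orange [ 253. -377.    5.]
grey [ 273. -228.    5.]
turq [369. -69.   5.]
pink [ 530. -432.    5.]
offcutNear [ 714. -162.    5.]
offcutL [ 754. -315.    5.]
plankL [660. 139.   5.]
plankTopL [520.  30.   5.]
hammerend [772. -60.   5.]
tcp [ 425.3 -330.4  188.1] tooly deg 24.54 down [ 0. -0. -1.]
shift mm [ -72.   169.3 -142.9] scaled [-0.1439  0.3387 -0.2858]
turn scaled (about tool x) -0.002 deg world yaw 0.36
```

Call:
carry_out:
  grip: [1, 1, 1, 1]
  linear:
    - [0, 0, -0.05]
    - [0, 0, -0.06]
    - [0, 0, -0.05]
    - [0, 0.04, -0.01]
  turn: [0, 0, 0, 0]

```text
t: 7.4
eef_pos: [406.0, -242.9, 188.4]
tcp_rot: [-2.404, 1.569, 2.736]
ft_force: [-0.6, -1.1, -7.1]
opening: 0.545
```

Call:
carry_out:
  grip: [1, 1, 1, 1, 1]
  linear:
    - [0, 0.07, -0.019]
    - [0, 0.07, -0.019]
    - [0, 0.07, -0.019]
    - [0, 0.05, -0.015]
    - [0, 0.024, 0]
  turn: [0, 0, 0, 0, 0]

```text
t: 7.9
eef_pos: [523.8, -151.3, 188.3]
tcp_rot: [0.835, 1.57, -0.306]
ft_force: [-0.6, -1.1, -7.8]
opening: 0.548
```

Call:
carry_out:
  grip: [1, 1, 1, 1, 1]
  linear:
    - [0.05, 0, 0]
    - [0.07, 0, 0]
    - [0.07, 0, 0]
    - [0.05, 0, 0]
    - [0, 0, 0]
  turn: [0, 0, 0, 0, 0]

```text
t: 8.4
eef_pos: [521.0, -152.9, 65.5]
tcp_rot: [-2.356, 1.566, 2.784]
ft_force: [-0.3, -0.1, -6.3]
opening: 0.547
```

```bash
python3 -c "
from h import *
plan([522,-151,59],24.9)
w=cams.read_camera('wrist');sc=cams.read_camera('scene');sd=cams.read_camera('side')
a=proj('scene',[522,-151,70]).astype(int);b=proj('side',[522,-151,70]).astype(int);print(a,b)
T=lambda im,x,y:cv2.resize(im[y:y+75,x:x+100],None,fx=4,fy=4,interpolation=cv2.INTER_CUBIC)
cv2.imwrite('pics/c6.png',np.vstack([np.hstack([T(sc,a[0]-50,a[1]-37),T(sd,b[0]-50,b[1]-37)]),np.hstack([cv2.resize(w,(400,300)),cv2.resize(sc,(400,300))])]))
print(env.state()['ft_force'],env.state()['moment'],env.state()['opening'])"
```

```text
tcp [ 521.  -152.9   65.5] tooly deg 24.52 down [-0.005  0.002 -1.   ]
shift mm [ 6.5  1.7 -1.3] scaled [ 0.0131  0.0034 -0.0026]
turn scaled (about tool x) -0.0021 deg world yaw 0.38
[294 257] [316 261]
[ 0.72196981  0.59577929 -6.10208289] [-0.10123867 -0.20952107 -0.0227281 ] 0.5423541188354689
```

View pics/c6.png

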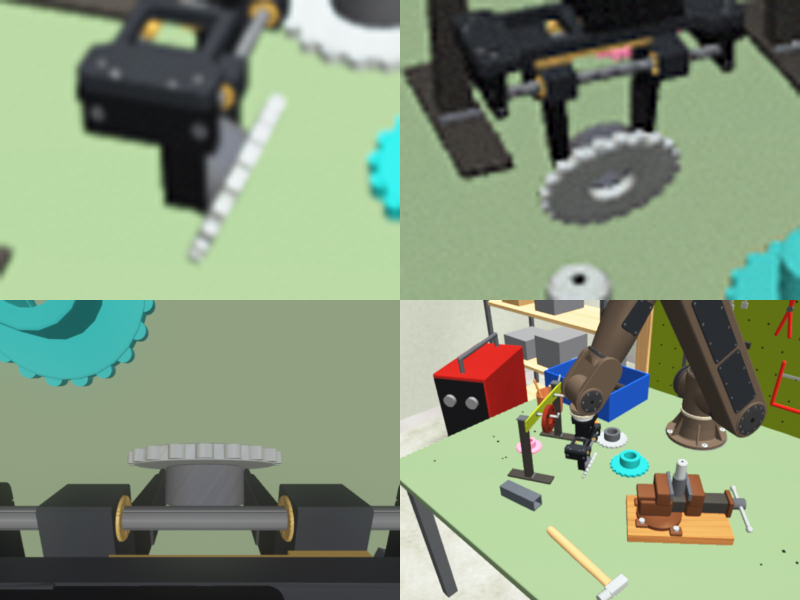

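Call:
carry_out:
  grip: [1, 1, 1, 1]
  linear:
    - [0.014, 0, 0]
    - [0.003, 0, -0.02]
    - [0.006, 0, -0.02]
    - [0, 0, 0]
  turn: [0, 0, 0, 0]

```text
t: 8.95
eef_pos: [513.8, -133.4, 57.5]
tcp_rot: [0.71, 1.569, -0.431]
ft_force: [-1.9, -0.5, 1.7]
opening: 0.548
```

Call:
carry_out:
  grip: [1, 1, 1]
  linear:
    - [0.01, 0, -0.02]
    - [0.012, 0, -0.018]
    - [0, 0, 0]
  turn: [0, 0, 0]

```text
t: 9.25
eef_pos: [506.1, -115.6, 46.8]
tcp_rot: [1.212, 1.569, 0.07]
ft_force: [-0.5, 9.8, 11.6]
opening: 0.549
```

```bash
python3 -c "
from h import *
plan([522,-151,59],24.9)
sc=cams.read_camera('scene');sd=cams.read_camera('side')
a=proj('scene',[506,-115,45]).astype(int);b=proj('side',[506,-115,45]).astype(int);print(a,b)
T=lambda im,x,y:cv2.resize(im[y:y+75,x:x+100],None,fx=4,fy=4,interpolation=cv2.INTER_CUBIC)
cv2.imwrite('pics/c7.png',np.hstack([T(sc,a[0]-50,a[1]-37),T(sd,b[0]-50,b[1]-37)]))
print(env.state()['ft_force'],env.state()['moment'],env.state()['opening'])"
```

```text
tcp [ 506.1 -115.6   46.8] tooly deg 24.58 down [ 0.002  0.    -1.   ]
shift mm [-12.2  -0.3  38.8] scaled [-0.0244 -0.0006  0.0777]
turn scaled (about tool x) -0.0018 deg world yaw 0.32
[312 270] [321 276]
[-1.34438872  9.67721403 11.71351799] [ 1.65916367 -0.15437586  0.11229775] 0.543260758133911
```

View pics/c7.png

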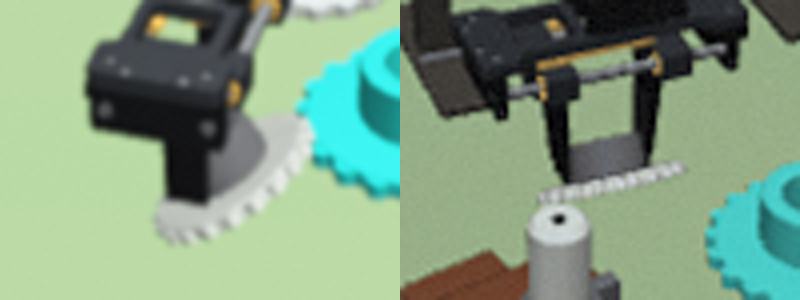

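Call:
carry_out:
  grip: [1, 1, 1]
  linear:
    - [0.01, 0, -0.025]
    - [0.012, 0, -0.02]
    - [0, 0, 0]
  turn: [0, 0, 0]

```text
t: 9.65
eef_pos: [495.7, -95.3, 34.1]
tcp_rot: [-2.379, 1.569, 2.763]
ft_force: [-1.2, 3.0, -0.3]
opening: 0.547
```

Call:
carry_out:
  grip: [1, 1, 1]
  linear:
    - [0.006, 0, -0.01]
    - [0.004, 0, -0.008]
    - [0, 0, 0]
  turn: [0, 0, 0]

```text
t: 9.95
eef_pos: [492.8, -88.4, 29.3]
tcp_rot: [-2.298, 1.57, 2.843]
ft_force: [0.6, 1.2, -1.9]
opening: 0.549
```

Call:
carry_out:
  grip: [1, 1, 1]
  linear:
    - [0.003, 0, -0.004]
    - [0.002, 0, -0.002]
    - [0, 0, 0]
  turn: [0, 0, 0]

```text
t: 10.25
eef_pos: [491.9, -86.1, 27.0]
tcp_rot: [0.546, 1.57, -0.596]
ft_force: [1.2, -1.0, -2.9]
opening: 0.546
```

```bash
python3 -c "
from h import *
plan([522,-151,59],24.9)
print(env.state()['ft_force'],env.state()['moment'],env.state()['opening'])"
```

```text
tcp [491.9 -86.1  27. ] tooly deg 24.54 down [ 0. -0. -1.]
shift mm [-31.9   0.4  71.5] scaled [-0.0639  0.0008  0.1431]
turn scaled (about tool x) -0.002 deg world yaw 0.36
[ 1.15458976 -0.97000258 -2.89982241] [-0.36786212 -0.65169414  0.07751829] 0.5455350072652722
```

Call:
carry_out:
  grip: [1, 1, 1]
  linear:
    - [0.003, 0, 0]
    - [0.002, 0, 0]
    - [0, 0, 0]
  turn: [0, 0, 0]

```text
t: 10.55
eef_pos: [491.4, -85.7, 24.5]
tcp_rot: [-2.347, 1.57, 2.793]
ft_force: [-0.2, 4.0, 0.6]
opening: 0.545
```

Call:
carry_out:
  grip: [1, 1, 1]
  linear:
    - [0.003, 0, -0.004]
    - [0.002, 0, 0]
    - [0, 0, 0]
  turn: [0, 0, 0]

```text
t: 10.85
eef_pos: [491.3, -85.1, 23.7]
tcp_rot: [0.473, 1.568, -0.669]
ft_force: [-6.8, -5.7, 25.8]
opening: 0.546
```

Call:
carry_out:
  grip: [1, -1, -1, -1, -1]
  linear:
    - [-0.004, 0, 0]
    - [0, 0, 0]
    - [0, 0, 0]
    - [0, 0, 0]
    - [0, 0, 0]
  turn: [0, 0, 0, 0, 0]

```text
t: 11.35
eef_pos: [491.0, -84.2, 24.0]
tcp_rot: [-1.935, 1.571, -3.077]
ft_force: [-0.1, -1.2, 0.2]
opening: 0.83
```

Call:
carry_out:
  grip: [-1, -1, -1, -1, -1]
  linear:
    - [0, 0, 0]
    - [0, 0, 0]
    - [-0.06, 0, 0]
    - [-0.06, 0, 0]
    - [0, 0, 0]
  turn: [0, 0, 0, 0, 0]

```text
t: 11.85
eef_pos: [492.3, -84.5, 86.9]
tcp_rot: [0.824, 1.566, -0.318]
ft_force: [-0.1, 0.3, -0.2]
opening: 0.994
```

```bash
python3 -c "
from h import *
plan([522,-151,59],24.9)
w=cams.read_camera('wrist');sc=cams.read_camera('scene');sd=cams.read_camera('side')
np.save('w8.npy',cams.camera_info('wrist'),allow_pickle=True);cv2.imwrite('pics/w8.png',w);cv2.imwrite('pics/s8.png',sc);cv2.imwrite('pics/d8.png',sd)
a=proj('scene',[491,-85,25]).astype(int);b=proj('side',[491,-85,25]).astype(int);print(a,b)
T=lambda im,x,y:cv2.resize(im[y:y+75,x:x+100],None,fx=4,fy=4,interpolation=cv2.INTER_CUBIC)
cv2.imwrite('pics/c8.png',np.vstack([np.hstack([T(sc,a[0]-50,a[1]-37),T(sd,b[0]-50,b[1]-37)]),np.hstack([cv2.resize(w,(400,300)),T(sd,261,275)])]))
print(env.state()['ft_force'])"
```

```text
tcp [492.3 -84.5  86.9] tooly deg 24.55 down [ 0.005 -0.002 -1.   ]
shift mm [28.2 -0.7 72.7] scaled [ 0.0563 -0.0013  0.1454]
turn scaled (about tool x) -0.002 deg world yaw 0.35
[327 280] [326 289]
[ 0.729669    0.93212758 -0.85319954]
```

View pics/c8.png

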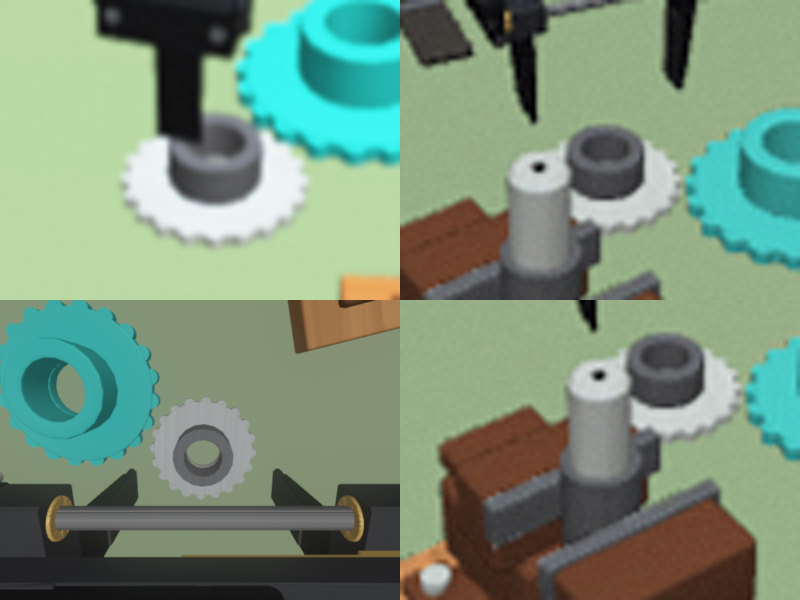

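```bash
python3 - <<'E'
from h import *
w=cv2.imread('pics/w8.png'); i=np.load('w8.npy',allow_pickle=True).item(); p,R,s=tool()
g=cv2.cvtColor(w,cv2.COLOR_BGR2HSV); roi=np.zeros(g.shape[:2],np.uint8); roi[145:330,230:425]=255
m=cv2.inRange(g,(0,0,0),(180,35,255))&roi
m=cv2.morphologyEx(m,cv2.MORPH_OPEN,np.ones((3,3)))
cs,_=cv2.findContours(m,cv2.RETR_EXTERNAL,cv2.CHAIN_APPROX_NONE); c=max(cs,key=cv2.contourArea)
print(cv2.boundingRect(c)); c=cv2.convexHull(c)
pts=np.array([plane("wrist",*q[0],7,i)[:2] for q in c]); (cc,r)=cv2.minEnclosingCircle(pts.astype(np.float32)); print("plate",cc,r)
L=np.c_[2*pts,np.ones(len(pts))]; sol=np.linalg.lstsq(L,(pts**2).sum(1),rcond=None)[0]; print("ls",sol[:2],np.sqrt(sol[2]+sol[:2]@sol[:2]))
print(g[243,250:400:6].tolist())
d=g[...,2]; dk=(cv2.inRange(g,(0,0,0),(180,40,115))&roi); dk=cv2.morphologyEx(dk,cv2.MORPH_OPEN,np.ones((3,3)))
cs,_=cv2.findContours(dk,cv2.RETR_EXTERNAL,cv2.CHAIN_APPROX_NONE); h=max(cs,key=cv2.contourArea); print("dark",cv2.boundingRect(h))
for C in(sol[:2],): print("tool",(R.T@(np.array([*C,p[2]])-p)).round(1))
E
```

```text
(239, 154, 171, 165)
plate (485.19573974609375, -76.94691467285156) 49.74502182006836
ls [485.15749617 -76.96040602] 49.571836046657104
[[90, 8, 166], [90, 6, 165], [90, 8, 162], [98, 6, 163], [90, 6, 165], [105, 15, 105], [108, 12, 106], [105, 15, 105], [47, 20, 112], [46, 49, 147], [46, 49, 146], [46, 49, 146], [46, 49, 146], [46, 49, 145], [46, 49, 145], [46, 49, 146], [46, 47, 145], [50, 10, 80], [108, 12, 105], [108, 12, 105], [105, 10, 103], [83, 6, 161], [90, 6, 164], [83, 6, 163], [90, 6, 164]]
dark (277, 199, 96, 99)
tool [ 0.  -2.1 -8.9]
```

Call:
carry_out:
  grip: [-1, -1, -1, -1, -1]
  linear:
    - [0, -0.004, -0.018]
    - [0.05, 0, 0]
    - [0.05, 0, 0]
    - [0.02, 0, 0]
    - [0, 0, 0]
  turn: [0, 0, 0, 0, 0]

```text
t: 12.5
eef_pos: [485.5, -76.9, 23.6]
tcp_rot: [-0.381, 1.57, -1.522]
ft_force: [4.4, -5.0, -0.9]
opening: 0.997
```

```bash
python3 -c "
from h import *
plan([485.2,-77,26.5],24.9);print(env.state()['ft_force'])"
```

```text
tcp [485.5 -76.9  23.6] tooly deg 24.6 down [ 0.    -0.001 -1.   ]
shift mm [-2.9 -0.4 -0. ] scaled [-0.0058 -0.0007 -0.    ]
turn scaled (about tool x) -0.0017 deg world yaw 0.3
[ 4.42081857 -4.99882794 -0.87231774]
```

Call:
carry_out:
  grip: [-1, -1, 1, 1, 1]
  linear:
    - [-0.006, 0, 0]
    - [0, 0, 0]
    - [0, 0, 0]
    - [0, 0, 0]
    - [0, 0, 0]
  turn: [0, 0, 0, 0, 0]

```text
t: 13.0
eef_pos: [485.1, -76.7, 26.9]
tcp_rot: [-2.233, 1.57, 2.908]
ft_force: [0.3, 1.1, 0.0]
opening: 0.804
```

Call:
carry_out:
  grip: [1, 1, 1, 1, 1]
  linear:
    - [0, 0, 0]
    - [0, 0, 0]
    - [0, 0, 0]
    - [0, 0, 0]
    - [0, 0, 0]
  turn: [0, 0, 0, 0, 0]

```text
t: 13.5
eef_pos: [485.7, -76.9, 27.1]
tcp_rot: [0.699, 1.57, -0.443]
ft_force: [2.6, 1.0, -3.0]
opening: 0.547
```

Call:
carry_out:
  grip: [1, 1, 1, 1, 1]
  linear:
    - [0, 0, 0]
    - [0, 0, 0]
    - [0, 0, 0]
    - [0, 0, 0]
    - [0, 0, 0]
  turn: [0, 0, 0, 0, 0]

```text
t: 14.0
eef_pos: [485.5, -76.9, 27.1]
tcp_rot: [-0.036, 1.571, -1.179]
ft_force: [2.5, -0.4, -2.3]
opening: 0.544
```

Call:
carry_out:
  grip: [1, 1, 1, 1, 1]
  linear:
    - [-0.02, 0, 0]
    - [-0.04, 0, 0]
    - [-0.08, 0, 0]
    - [-0.09, 0, 0]
    - [-0.09, 0, 0]
  turn: [0, 0, 0, 0, 0]

```text
t: 14.5
eef_pos: [484.1, -76.5, 188.8]
tcp_rot: [-2.252, 1.568, 2.889]
ft_force: [1.5, -0.3, -7.8]
opening: 0.547
```

Call:
carry_out:
  grip: [1, 1, 1, 1, 1]
  linear:
    - [-0.09, 0, 0]
    - [-0.08, 0.02, -0.02]
    - [-0.026, 0.06, -0.06]
    - [0, 0.06, -0.06]
    - [0, 0.06, -0.06]
  turn: [0, 0, 0, 0, 0]

```text
t: 15.0
eef_pos: [534.0, 57.0, 285.8]
tcp_rot: [-1.841, 1.57, -2.984]
ft_force: [0.2, -1.0, -7.0]
opening: 0.547
```

Call:
carry_out:
  grip: [1, 1, 1, 1, 1]
  linear:
    - [0, 0.05, -0.05]
    - [0, 0.018, -0.03]
    - [0, 0, -0.01]
    - [0, 0, 0]
    - [0, 0, 0]
  turn: [0, 0, 0, 0, 0]

```text
t: 15.5
eef_pos: [546.5, 109.9, 285.1]
tcp_rot: [-1.526, 1.57, -2.669]
ft_force: [-0.3, -0.8, -6.9]
opening: 0.546
```

```bash
python3 - <<'E'
from h import *
plan([547,110,285],24.9); s=env.state(); print(s['ft_force'],s['moment'],s['opening'])
w=cams.read_camera('wrist'); np.save('w9.npy',cams.camera_info('wrist'),allow_pickle=True); cv2.imwrite('pics/w9.png',w)
i=cams.camera_info('wrist'); p=tool()[0]; print("exp shaft top",proj('wrist',[508,197,228.6],i),"exp plate c",proj('wrist',p-[0,0,18],i))
E
```

```text
tcp [546.5 109.9 285.1] tooly deg 24.51 down [-0.001 -0.    -1.   ]
shift mm [0.1 0.5 0.2] scaled [0.0003 0.001  0.0003]
turn scaled (about tool x) -0.0021 deg world yaw 0.39
[-0.28019134 -0.82231686 -6.85146539] [ 0.01575562 -0.11086068 -0.04496615] 0.5457692109818647
exp shaft top [330.30232326  78.36767809] exp plate c [328.34683515 293.88767532]
```

View pics/w9.png

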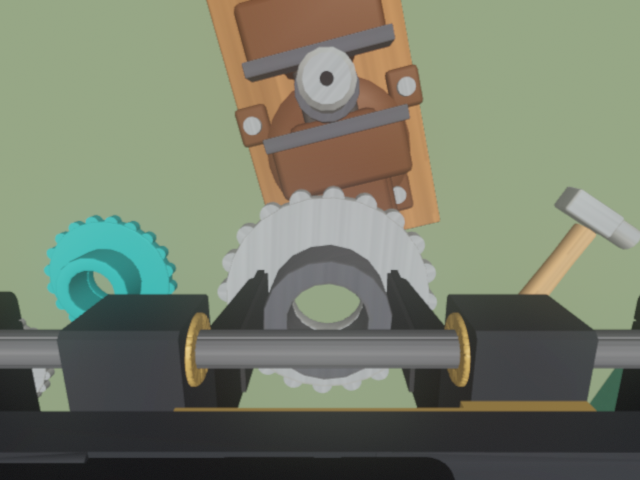

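```bash
cat > m.py <<'E'
from h import *
def meas(w,i,shaft=True,zt=228.6):
    p,R,s=tool(); g=cv2.cvtColor(w,cv2.COLOR_BGR2HSV)
    roi=np.zeros(g.shape[:2],np.uint8); roi[150:325,200:455]=255
    m=cv2.inRange(g,(0,0,0),(180,35,255))&roi; m[320:]=0
    m=cv2.morphologyEx(m,cv2.MORPH_OPEN,np.ones((3,3)))
    # outer profile above the jaws: topmost pixel per column, leftmost/rightmost per row (light plate only)
    pl=m&cv2.inRange(g,(0,0,125),(180,35,255))
    pts=[]
    for c in range(225,435,1):
        r=np.nonzero(pl[:,c])[0]
        if len(r) : pts.append((c,r.min()))
    h=cv2.convexHull(np.array(pts,np.int32))[:,0]; h=h[h[:,1]<262]
    for z in (p[2]-27,p[2]-18):
        q=np.array([(R.T@(plane("wrist",*a,z,i)-p))[1:] for a in h]); q=q[np.hypot(*q.T)>46]
        A=np.c_[2*q,np.ones(len(q))]; sol=np.linalg.lstsq(A,(q**2).sum(1),rcond=None)[0]
        # radius fixed at 50
        c=np.zeros(2)
        for _ in range(50):
            d=q-c; n=np.hypot(*d.T); c=c+np.linalg.lstsq(d/n[:,None],n-50,rcond=None)[0]
        print("plate z",round(z,1),"free",sol[:2].round(2),np.sqrt(sol[2]+sol[:2]@sol[:2]).round(2),"fixed r",c.round(2),len(q))
    return p,R,g
E
python3 - <<'E'
from m import *
w=cv2.imread('pics/w9.png'); i=np.load('w9.npy',allow_pickle=True).item(); p,R,g=meas(w,i)
sub=g[60:96,308:346,2]; m=cv2.inRange(sub,0,70); mo=cv2.moments(m,True); u,v=308+mo['m10']/mo['m00'],60+mo['m01']/mo['m00']; print("hole",u,v,mo['m00'])
q=plane("wrist",u,v,228.6,i); print("shaft top",q.round(2),"tool",(R.T@(q-p)).round(2))
# spigot top outline (bright) 
b=cv2.inRange(g,(0,0,130),(180,30,255)); b[:40]=0;b[116:]=0;b[:,:290]=0;b[:,365:]=0
r=[(y,np.nonzero(b[y])[0].min(),np.nonzero(b[y])[0].max()) for y in range(44,116,6) if b[y].any()]; print(r)
# tri all three
x,e=tri(ray("wrist",u,v,i),ray("scene",451.6,258.1),ray("side",310.1,293.5)); print("tri",x.round(1),np.round(e,1))
for row in (300,310): print(row,[int(c) for c in np.nonzero(np.abs(np.diff(g[row,:,2].astype(int)))>25)[0]])
E
```

```text
plate z 258.2 free [ 3.36 -2.95] 49.81 fixed r [ 3.29 -2.32] 11
plate z 267.2 free [ 3.17 -6.37] 47.35 fixed r [ 3.52 -2.61] 11
hole 326.0 79.0 2.0
shaft top [506.23 195.88 228.6 ] tool [ 56.59  -1.11 -95.15]
[(50, np.int64(312), np.int64(341)), (56, np.int64(304), np.int64(347)), (62, np.int64(300), np.int64(351)), (68, np.int64(298), np.int64(353)), (74, np.int64(297), np.int64(355)), (80, np.int64(296), np.int64(356)), (86, np.int64(298), np.int64(355)), (92, np.int64(300), np.int64(354)), (98, np.int64(304), np.int64(349)), (104, np.int64(309), np.int64(343))]
tri [507.2 196.1 228.1] [1.  0.1 1.1]
300 [16, 17, 207, 208, 230, 231, 359, 422, 423, 446, 554, 555, 636, 637]
310 [18, 19, 85, 208, 209, 222, 223, 263, 293, 430, 431, 432, 445, 567, 568, 634, 635]
```

```bash
python3 - <<'E'
from m import *
i=np.load('w9.npy',allow_pickle=True).item(); p,R,s=tool(); w=cv2.imread('pics/w9.png'); g=cv2.cvtColor(w,cv2.COLOR_BGR2HSV)
t=lambda u,v,dz:(R.T@(plane("wrist",u,v,p[2]+dz,i)-p))[1:].round(2)
sat=lambda c,a,b:[(int(r),int(g[r,c,1]),int(g[r,c,2])) for r in range(a,b)]
m=cv2.inRange(g,(0,0,70),(180,32,255))
for c in (325,330,333,336): r=np.nonzero(m[150:230,c])[0]+150; print("near",c,r.min(),t(c,r.min(),-27))
for c in (318,323,328,345,365): r=np.nonzero(m[375:400,c])[0]+375; print("far",c,r.max() if len(r) else None, t(c,r.max(),-18) if len(r) else '')
for rr in (240,244,248): 
    x=np.nonzero(m[rr,200:455])[0]+200; print("lr",rr,x.min(),x.max(),t(x.min(),rr,-18),t(x.max(),rr,-18))
# hub near top edge and bore
print([ (r,int(g[r,328,1]),int(g[r,328,2])) for r in range(238,332,3)])
print("hub top near@",t(328,246,7),"bore near/far rows",t(328,285,7),t(328,322,-27))
E
```

```text
near 325 190 [ -1.5 -45.7]
near 330 187 [  0.72 -47.03]
near 333 186 [  2.05 -47.48]
near 336 187 [  3.38 -47.03]
far 318 392 [-4.92 50.72]
far 323 392 [-2.51 50.72]
far 328 391 [-0.1  50.17]
far 345 388 [ 8.06 48.51]
far 365 379 [17.55 43.59]
lr 240 237 423 [-39.76 -25.15] [ 41.16 -25.18]
lr 244 239 424 [-38.99 -23.34] [ 41.7  -23.37]
lr 248 237 424 [-39.96 -21.52] [ 41.81 -21.56]
[(238, 6, 184), (241, 6, 184), (244, 6, 165), (247, 0, 91), (250, 0, 92), (253, 3, 91), (256, 0, 91), (259, 0, 92), (262, 11, 113), (265, 11, 120), (268, 13, 121), (271, 13, 121), (274, 11, 119), (277, 13, 120), (280, 11, 120), (283, 12, 124), (286, 47, 164), (289, 47, 164), (292, 47, 164), (295, 48, 164), (298, 47, 164), (301, 48, 164), (304, 48, 164), (307, 47, 164), (310, 47, 164), (313, 48, 164), (316, 47, 163), (319, 48, 164), (322, 42, 153), (325, 10, 129), (328, 6, 130), (331, 6, 84)]
hub top near@ [ -0.23 -29.65] bore near/far rows [ -0.21 -14.09] [-0.11 18.32]
```

```bash
python3 - <<'E'
from m import *
i=np.load('w9.npy',allow_pickle=True).item(); p,R,s=tool(); w=cv2.imread('pics/w9.png'); g=cv2.cvtColor(w,cv2.COLOR_BGR2HSV)
t=lambda u,v,dz:(R.T@(plane("wrist",u,v,p[2]+dz,i)-p))[1:].round(2)
gr=(g[...,1]>30)&(g[...,2]>140)
for rr in range(286,326,4):
    x=np.nonzero(gr[rr,280:375])[0]+280; print(rr,x.min(),x.max(),(x.min()+x.max())/2, t((x.min()+x.max())/2,rr,7 if rr<300 else -27))
V=g[60:98,308:346,2].astype(float); wt=np.clip(130-V,0,None); wt[:8]=0;wt[-8:]=0;wt[:,:8]=0;wt[:,-8:]=0
yy,xx=np.mgrid[60:98,308:346]; u,v=(wt*xx).sum()/wt.sum(),(wt*yy).sum()/wt.sum(); print("hole",u,v,wt.max())
for z in (227,228.6,230): q=plane("wrist",u,v,z,i); print(q.round(2),(R.T@(q-p)).round(2))
E
```

```text
286 313 340 326.5 [ -0.79 -13.68]
290 305 348 326.5 [ -0.79 -12.04]
294 300 354 327.0 [ -0.59 -10.39]
298 296 358 327.0 [-0.59 -8.73]
302 295 359 327.0 [-0.6  7.9]
306 298 357 327.5 [-0.36  9.96]
310 300 354 327.0 [-0.59 12.04]
314 304 350 327.0 [-0.59 14.12]
318 310 344 327.0 [-0.59 16.22]
322 322 332 327.0 [-0.59 18.32]
hole 326.1350262483213 77.94066658527652 60.0
[506.01 196.5  227.  ] [ 58.19  -1.05 -95.81]
[506.09 196.34 228.6 ] [ 56.59  -1.04 -95.63]
[506.16 196.2  230.  ] [ 55.19  -1.04 -95.48]
```

Call:
carry_out:
  grip: [1, 1, 1, 1, 1]
  linear:
    - [0, -0.001, -0.05]
    - [0, 0, -0.06]
    - [0, 0, -0.05]
    - [0, 0, -0.0354]
    - [0, 0, 0]
  turn: [0, 0, 0, 0, 0]

```text
t: 16.05
eef_pos: [505.2, 200.0, 285.3]
tcp_rot: [-2.527, 1.57, 2.615]
ft_force: [0.7, 0.4, -6.6]
opening: 0.547
```

Call:
carry_out:
  grip: [1, 1, 1, 1, 1]
  linear:
    - [0.025, 0, 0]
    - [0.02, 0, 0]
    - [0.006, 0, 0]
    - [0, 0, 0]
    - [0, 0, 0]
  turn: [0, 0, 0, 0, 0]

```text
t: 16.55
eef_pos: [506.3, 199.0, 259.6]
tcp_rot: [-1.028, 1.571, -2.171]
ft_force: [-0.2, -0.6, -7.3]
opening: 0.548
```

```bash
python3 - <<'E'
from h import *
plan([506,196.6,228],24.9); s=env.state(); print(s['ft_force'],s['moment'])
w=cams.read_camera('wrist'); i=cams.camera_info('wrist'); p,R,s=tool(); cv2.imwrite('pics/w10.png',w); g=cv2.cvtColor(w,cv2.COLOR_BGR2HSV)
print("exp top",proj('wrist',[506.1,196.3,228.6],i))
for r in range(280,330,3): print(r,[int(v) for v in g[r,290:366:4,2]])
E
```

```text
tcp [506.3 199.  259.6] tooly deg 24.51 down [-0. -0. -1.]
shift mm [31.6 -1.3  2.1] scaled [ 0.0631 -0.0027  0.0042]
turn scaled (about tool x) -0.0022 deg world yaw 0.39
[-0.21610935 -0.57092097 -7.30991154] [-0.02969938 -0.13007476 -0.0198153 ]
exp top [325.24440134 288.11057643]
280 [122, 122, 123, 122, 120, 121, 121, 123, 122, 119, 120, 119, 120, 123, 121, 122, 120, 119, 122]
283 [122, 121, 123, 122, 121, 120, 119, 120, 116, 109, 107, 118, 118, 121, 119, 122, 119, 119, 121]
286 [121, 120, 123, 121, 119, 119, 169, 135, 68, 66, 68, 180, 167, 145, 117, 120, 119, 119, 121]
289 [121, 120, 122, 118, 139, 181, 183, 159, 66, 66, 71, 181, 180, 185, 176, 117, 118, 119, 121]
292 [120, 120, 120, 160, 181, 183, 181, 179, 107, 81, 163, 179, 185, 183, 183, 163, 113, 118, 121]
295 [120, 119, 126, 153, 183, 182, 180, 179, 184, 183, 179, 184, 184, 182, 184, 163, 128, 113, 121]
298 [120, 116, 129, 142, 182, 180, 179, 183, 182, 180, 182, 184, 182, 184, 168, 151, 129, 121, 118]
301 [118, 122, 129, 134, 144, 179, 181, 183, 182, 179, 185, 183, 182, 183, 154, 128, 127, 127, 114]
304 [112, 128, 128, 128, 134, 160, 184, 183, 179, 185, 183, 182, 182, 153, 135, 128, 128, 120, 99]
307 [85, 134, 126, 128, 129, 135, 140, 171, 181, 183, 180, 167, 148, 133, 127, 127, 127, 106, 109]
310 [78, 125, 128, 127, 127, 128, 128, 135, 138, 138, 141, 141, 128, 126, 127, 127, 119, 110, 71]
313 [79, 94, 139, 127, 127, 127, 128, 128, 127, 127, 127, 126, 127, 126, 126, 124, 111, 117, 70]
316 [79, 82, 149, 136, 126, 128, 127, 126, 127, 126, 126, 126, 126, 126, 123, 112, 120, 106, 71]
319 [79, 83, 87, 150, 138, 129, 124, 126, 126, 127, 127, 126, 126, 123, 117, 122, 135, 73, 70]
322 [80, 83, 85, 134, 151, 140, 134, 126, 122, 124, 125, 116, 120, 121, 125, 142, 75, 71, 71]
325 [82, 82, 84, 86, 124, 150, 139, 133, 131, 129, 127, 128, 126, 134, 150, 85, 74, 73, 71]
328 [80, 82, 81, 82, 82, 99, 157, 140, 134, 130, 131, 130, 142, 134, 77, 76, 72, 73, 70]
```

Call:
carry_out:
  grip: [1, 1, 1, 1]
  linear:
    - [0, -0.0012, 0.0006]
    - [0.006, 0, 0]
    - [0.004, 0, 0]
    - [0, 0, 0]
  turn: [0, 0, 0, 0]

```text
t: 17.0
eef_pos: [505.5, 198.9, 254.3]
tcp_rot: [-1.617, 1.57, -2.759]
ft_force: [-0.6, -1.2, -6.5]
opening: 0.543
```

Call:
carry_out:
  grip: [1, 1, 1, 1]
  linear:
    - [0.004, 0, 0]
    - [0.004, 0, 0]
    - [0.004, 0, 0]
    - [0, 0, 0]
  turn: [0, 0, 0, 0]

```text
t: 17.4
eef_pos: [505.6, 198.8, 248.3]
tcp_rot: [-1.553, 1.57, -2.696]
ft_force: [-0.6, -0.7, -6.6]
opening: 0.546
```

Call:
carry_out:
  grip: [1, 1, 1, 1, 1]
  linear:
    - [0.006, 0, 0]
    - [0.006, 0, 0]
    - [0.006, 0, 0]
    - [0.006, 0, 0]
    - [0, 0, 0]
  turn: [0, 0, 0, 0, 0]

```text
t: 17.9
eef_pos: [505.5, 198.8, 236.1]
tcp_rot: [-1.656, 1.57, -2.798]
ft_force: [0.8, 0.1, -7.2]
opening: 0.547
```

Call:
carry_out:
  grip: [1, 1, 1, 1, 1]
  linear:
    - [0.006, 0, 0]
    - [0.006, 0, 0]
    - [0.006, 0, 0]
    - [0.006, 0, 0]
    - [0, 0, 0]
  turn: [0, 0, 0, 0, 0]

```text
t: 18.4
eef_pos: [505.5, 198.8, 224.1]
tcp_rot: [-1.629, 1.57, -2.771]
ft_force: [0.3, -0.1, -7.1]
opening: 0.55
```

Call:
carry_out:
  grip: [1, 1, 1, 1, 1]
  linear:
    - [0.006, 0, 0]
    - [0.006, 0, 0]
    - [0.004, 0, 0]
    - [0.004, 0, 0]
    - [0, 0, 0]
  turn: [0, 0, 0, 0, 0]

```text
t: 18.9
eef_pos: [505.6, 198.8, 214.3]
tcp_rot: [-1.515, 1.57, -2.658]
ft_force: [-0.6, 0.8, -6.1]
opening: 0.547
```

Bottom is at about 187; the shoulder is expected near 178.5. Finer steps now.

Call:
carry_out:
  grip: [1, 1, 1, 1, 1]
  linear:
    - [0.004, 0, 0]
    - [0.004, 0, 0]
    - [0.003, 0, 0]
    - [0.002, 0, 0]
    - [0, 0, 0]
  turn: [0, 0, 0, 0, 0]

```text
t: 19.4
eef_pos: [505.6, 198.8, 207.9]
tcp_rot: [-1.398, 1.57, -2.541]
ft_force: [0.2, 0.2, -7.3]
opening: 0.544
```

Call:
carry_out:
  grip: [1, 1, 1]
  linear:
    - [0.002, 0, 0]
    - [0.001, 0, 0]
    - [0, 0, 0]
  turn: [0, 0, 0]

```text
t: 19.7
eef_pos: [505.6, 198.8, 206.5]
tcp_rot: [-1.3, 1.571, -2.442]
ft_force: [-0.5, -0.1, -7.6]
opening: 0.55
```

Call:
carry_out:
  grip: [1, 1, 1, 1]
  linear:
    - [0.001, 0, 0]
    - [0.001, 0, 0]
    - [0, 0, 0]
    - [0, 0, 0]
  turn: [0, 0, 0, 0]

```text
t: 20.1
eef_pos: [505.6, 198.9, 205.6]
tcp_rot: [-0.33, 1.571, -1.473]
ft_force: [0.2, 0.1, -7.0]
opening: 0.544
```

Call:
carry_out:
  grip: [1, 1, 1, 1]
  linear:
    - [0.001, 0, 0]
    - [0.001, 0, 0]
    - [0, 0, 0]
    - [0, 0, 0]
  turn: [0, 0, 0, 0]

```text
t: 20.5
eef_pos: [505.7, 198.9, 204.8]
tcp_rot: [0.873, 1.571, -0.27]
ft_force: [-1.1, -0.6, -2.1]
opening: 0.545
```

Call:
carry_out:
  grip: [1, 1, 1]
  linear:
    - [0.001, 0, 0]
    - [0, 0, 0]
    - [0, 0, 0]
  turn: [0, 0, 0]

```text
t: 20.8
eef_pos: [505.7, 198.9, 204.7]
tcp_rot: [1.231, 1.57, 0.088]
ft_force: [-2.8, -1.6, 5.3]
opening: 0.551
```

Call:
carry_out:
  grip: [-1, -1, -1, -1, -1]
  linear:
    - [0, 0, 0]
    - [0, 0, 0]
    - [0, 0, 0]
    - [0, 0, 0]
    - [0, 0, 0]
  turn: [0, 0, 0, 0, 0]

```text
t: 21.3
eef_pos: [505.8, 198.9, 204.1]
tcp_rot: [0.641, 1.571, -0.501]
ft_force: [-0.0, 0.3, -0.1]
opening: 0.91
```

Call:
carry_out:
  grip: [-1, -1, -1, -1, -1]
  linear:
    - [0, 0, 0]
    - [0, 0, 0]
    - [0, 0, 0]
    - [-0.03, 0, 0]
    - [-0.06, 0, 0]
  turn: [0, 0, 0, 0, 0]

```text
t: 21.8
eef_pos: [504.9, 198.6, 247.9]
tcp_rot: [-1.72, 1.567, -2.863]
ft_force: [-0.4, 0.2, 0.7]
opening: 1.003
```

Call:
carry_out:
  grip: [-1, -1, -1, -1, -1]
  linear:
    - [-0.08, 0, 0]
    - [-0.08, 0, 0]
    - [-0.04, 0, 0.08]
    - [0, 0, 0.09]
    - [0, 0, 0]
  turn: [0, 0, 0, 0, 0]

```text
t: 22.3
eef_pos: [542.5, 118.1, 349.5]
tcp_rot: [0.621, 1.569, -0.525]
ft_force: [-0.6, 0.5, -0.2]
opening: 0.996
```

```bash
python3 - <<'E'
from h import *
s=env.state(); print(s['t'],s['eef_pos'],s['ft_force'],s['opening'])
w=cams.read_camera('wrist'); i=cams.camera_info('wrist'); cv2.imwrite('pics/w11.png',w); sc=cams.read_camera('scene'); sd=cams.read_camera('side'); cv2.imwrite('pics/s11.png',sc); cv2.imwrite('pics/d11.png',sd)
C=np.array([506.1,196.3]); zs=178
def ring(n,r,z,info=None): return np.array([proj(n,[C[0]+r*np.cos(a),C[1]+r*np.sin(a),z],info) for a in np.linspace(0,6.28,90)])
# dark hub vs light plate in each view: compare measured extents with expected ones
for n,im,inf in(("wrist",w,i),("scene",sc,None),("side",sd,None)):
    g=cv2.cvtColor(im,cv2.COLOR_BGR2HSV); R=np.vstack([ring(n,50,zs+9,inf),ring(n,50,zs,inf)]); H=ring(n,26,zs+34,inf)
    x0,y0=np.floor(R.min(0)).astype(int)-12; x1,y1=np.ceil(R.max(0)).astype(int)+12; y0=max(y0,0);x0=max(x0,0)
    m=np.zeros(g.shape[:2],np.uint8); m[y0:y1,x0:x1]=cv2.inRange(g,(0,0,120),(180,30,255))[y0:y1,x0:x1]; m=cv2.morphologyEx(m,cv2.MORPH_OPEN,np.ones((2,2)))
    cs,_=cv2.findContours(m,cv2.RETR_EXTERNAL,cv2.CHAIN_APPROX_NONE); b=[cv2.boundingRect(c) for c in sorted(cs,key=cv2.contourArea)[-2:]]
    print(n,"expected plate box",R.min(0).round(1),R.max(0).round(1),"hub top",H.min(0).round(1),H.max(0).round(1),"top",proj(n,[*C,228],inf).round(1),"seen",[(x,y,x+w_,y+h_) for x,y,w_,h_ in b])
s0=cv2.imread("pics/scene0.png");d0=cv2.imread("pics/side0.png")
for n,a,b,rs in(("scene",s0,sc,{"hammer":(232,355,370,480),"offcut":(158,288,230,336),"flange":(222,165,256,214)}),("side",d0,sd,{"hammer":(143,290,224,386),"offcut":(232,240,254,280),"flange":(286,178,322,216)})):
    for k,(x0,y0,x1,y1) in rs.items(): print(n,k,np.abs(a[y0:y1,x0:x1].astype(int)-b[y0:y1,x0:x1]).mean().round(2))
E
```

```text
22.3 [542.47615345 118.13588762 349.51963522] [-0.63086978  0.5141761  -0.17478918] 0.9959315690658298
wrist expected plate box [258.8  36.9] [394.8 179. ] hub top [288.4  68.4] [365.2 148.6] top [326.8 108.4] seen [(384, 187, 395, 192), (256, 35, 403, 177)]
scene expected plate box [419.1 259.9] [478.4 299.9] hub top [435.3 256.5] [466.2 274.9] top [451.9 257.9] seen [(420, 255, 479, 313)]
side expected plate box [285.4 294.6] [337.8 332.2] hub top [297.6 291.9] [325.2 309.2] top [311.2 293.5] seen [(304, 291, 320, 307), (286, 299, 338, 332)]
scene hammer 0.47
scene offcut 0.55
scene flange 1.26
side hammer 3.06
side offcut 2.73
side flange 17.94
```

```bash
python3 - <<'E'
from h import *
for n in("scene","side"):
    for f in("0","11"):
        im=cv2.imread(f"pics/{n}{f}.png" if f=="0" else f"pics/{'s' if n=='scene' else 'd'}11.png"); g=cv2.cvtColor(im,cv2.COLOR_BGR2HSV)
        x0,y0,x1,y1=(215,155,262,220) if n=="scene" else (280,172,326,220)
        m=cv2.inRange(g,(0,130,40),(8,255,190))[y0:y1,x0:x1]; ys,xs=np.nonzero(m); print(n,f,len(xs),xs.mean()+x0 if len(xs) else 0,ys.mean()+y0 if len(xs) else 0)
C=[506.1,196.3]
for n,f,inf in(("scene","s11",None),("side","d11",None),("wrist","w11",cams.camera_info("wrist"))):
    g=cv2.cvtColor(cv2.imread(f"pics/{f}.png"),cv2.COLOR_BGR2HSV)
    e=[proj(n,[C[0]+26*np.cos(a),C[1]+26*np.sin(a),212],inf) for a in np.linspace(0,6.28,120)]+[proj(n,[C[0]+26*np.cos(a),C[1]+26*np.sin(a),187],inf) for a in np.linspace(0,6.28,120)]; e=np.array(e)
    m=cv2.inRange(g,(0,0,40),(180,45,122)); x0,y0=e.min(0).astype(int)-6; x1,y1=e.max(0).astype(int)+8; k=np.zeros_like(m); k[y0:y1,x0:x1]=m[y0:y1,x0:x1]
    cs,_=cv2.findContours(cv2.morphologyEx(k,cv2.MORPH_OPEN,np.ones((2,2))),cv2.RETR_EXTERNAL,cv2.CHAIN_APPROX_NONE); x,y,w,h=cv2.boundingRect(max(cs,key=cv2.contourArea)); print(n,"hub expected",e.min(0).round(1),e.max(0).round(1),"seen",x,y,x+w-1,y+h-1)
print(env.state()['t'])
E
```

```text
scene 0 761 236.97766097240472 189.07095926412615
scene 11 781 237.4122919334187 188.28169014084506
side 0 687 303.6026200873362 195.36535662299855
side 11 545 302.2532110091743 197.37614678899084
scene hub expected [433.6 256.5] [466.2 286.6] seen 436 269 464 286
side hub expected [297.6 291.9] [325.2 319.7] seen 298 296 324 319
wrist hub expected [288.9  71.7] [365.5 151.7] seen 291 67 364 144
22.45
```

```bash
python3 -c "
from cell import env
print(env.job_done())"
```

```text
the job is handed in; nothing more can be done
None
```

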